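# Pull the blue sample case from the packed rack

### The arm

A 6-joint arm with a two-finger parallel gripper is mounted at the origin on the work surface. World frame = base frame: x ahead of the robot, y to its left, z up, the work surface at z = 0. Lengths are in m, angles in rad, forces in N, time in s.
With the tool pointing down it reaches from about 0.3 to 0.75 m from the base axis. Payload 8.5 kg.
Tool frame: the origin (TCP) lies at the centre of the arm's flange, where the gripper is bolted on; the fingertips stand 166 mm ahead of it and the grasp point (between the pads) lies 147 mm ahead of it; z points along the fingers, y is the line along which they close (so a half turn about z gives the same grasp; the last joint's range is limited). The gripper opens to 88 mm and grips with 3 to 60 N. Pads are 18 mm wide; open, the fingers measure 123 mm over their backs; the gripper's body (75 mm by 187 mm) begins 45 mm behind the grasp point.
Start: joints at [-1.536, 0.381, 1.297, -0, 1.464, -0.215], TCP at [0.136, -0.533, 0.405] pointing down, gripper open.
Joint ranges: [-3.11, 3.11], [-0.89, 2.33], [0.22, 2.48], [-1.42, 4.56], [0.17, 2.85], [-2.88, 2.88]. Speed limits (rad/s): [2.39, 2.39, 3.14, 3.14, 3.14, 3.14].

### API

Orientations are given as a unit quaternion [w, x, y, z].
In Python, from rig import sensors, optics, workorder gives the robot as it stands. The module is installed in compiled form; this text tells all that it offers.
- The arm moves only by the tool arm_command, never from a script. Its argument "increments" is text: rows parted by semicolons, each of 6 numbers parted by spaces: the shift along the tool's x, y, z normalised to -1 to 1, where 1 is 0.04 m, then the turn, a rotation vector about the tool's x, y, z normalised to -1 to 1, where 1 is 60 degrees. In form: dx dy dz rx ry rz; .... A call has 1 to 5 rows; each row shifts and turns the commanded pose from where the row before left it, along the tool's axes as they then stand; what a row does not reach is not made up. A row lasts 1/8 s, in which the tool goes at most 62.5 mm and 10.7 degrees, less where a joint would pass 70% of its speed; a pose out of reach is approached as far as the arm can. A call with a number of a shift or a turn outside -1 to 1 is refused whole. A call with a gripper value outside its range is refused whole. "hand" is the gripper command: -1 is fully open, 1 is shut, values between are in proportion, set as the call begins (left out, the last holds). The fingers move at their own pace and stop on an object; the grip force is fixed at half the most. Time passes only in rows, so rows that do not move let the fingers close. It gives the time, the measured TCP pose, the force, the opening and the grip force at its end, in the units of the state.
- sensors.get_state(): the state, without advancing time (a new reading comes with each control period).
- optics.grab_frame(name): name is "scene" or "top"; returns the picture (420x560x3 uint8, red, green, blue); there is no depth.
- optics.camera_params(name): a dict with "fov_y" (degrees; the focal length in pixels is half the picture's height over the tangent of half this angle, whatever the lens; pixels are square), "cx", "cy" (the principal point, pixels), "cam_to_world" (4x4, takes a point from camera to world coordinates). Camera axes: x right, y up, looking along -z (the intrinsics and any distortion apply to the point x, -y, -z); pixel columns grow to the right and rows downward; lengths in m; the calibration is good to about 2 mm. A picture is of the moment at which its call begins. camera_params takes no time and is no camera call.
- workorder.job_done(): hands the job in; it is judged then, once.
Trained networks look in the newest picture that a camera, given by its name, has taken for a name from the list of things; names that differ only in an ending like _2 or _b are one class to them, and where a whole thing is asked for, a point or a joint stands for the part that bears it (a point fixed in the world has none). Each returns a list of dicts, best first, with "score" (0 to 1); they miss things now and then, are a little off and sometimes report something else, mostly with a low value. They report only what shows in the picture. A call takes as long as a camera call. They do not tell look-alikes from the thing itself.
- optics.spot_in(label, camera): "extent" ([left, top, width, height] in pixels, round what is visible of it).
- optics.outline_of(label, camera): "mask" (420x560 bool, what is visible of it) and "extent" ([left, top, width, height] in pixels, round what is visible of it).
The state is a dict: "clock": time; "qpos": joint angles; "qd": joint speeds; "joint_torque": joint torques, N m; "tcp_pos": TCP position; "orientation": TCP orientation; "ft_force": force on the tool from outside, world axes, zero at the start; "wrist_torque": the same for the moment, N m; "opening": opening from 0.0 (shut) to 1.0 (fully open); "grasp_force": force on a finger pad.
Only numpy, scipy, OpenCV 4.12 (cv2) and the standard library are available. Lean on these libraries where they do the work, as an engineer would, in place of code of your own. Each camera call takes 0.05 s, during which the arm holds its last target. There are 200 camera calls.

### The job

Take the blue sample case from the packed row: first tip it clearly outward by its tab, its foot still in the rack, so that it clears the keeper bar, and only then lift it out. Set it down gently, upright and released, in the middle of the round wooden display board, and leave the other two cases standing in their places.

Things in the scene. Friction and masses are not known exactly. Their poses are not given: they have to be found in the camera images.
- case_blue: The blue sample case wanted: rigid, 50 mm thick (y), 120 deep (x), 110 tall, 0.2-0.45 kg. In the middle of its top an upright blue pull tab, 10 mm thick (y), 40 long (x), its top edge 155 mm above the origin. Origin: centre of the underside; z up; -x: labelled front, the rack's open side, roughly towards the robot. In any of 3 places in the row; 2 mm gaps, so only the tab can be gripped; tabs 52 mm apart.
- case_sand: Sand-coloured case, same shape and frame, in the same row; stays. The rack has the cases' yaw: 10 mm floor, front lip 18 mm above the table, 7 mm before the cases, end blocks 85 mm high, rails behind, and a fixed steel keeper bar, 12 mm thick, 22 mm above the case tops, over their rear 18 mm (front edge 42 mm behind the tabs' middle).
- case_rust: Rust-red case, same shape and frame, in the same row; stays. A case lifted straight up hits the keeper bar; tipped 10 degrees or more outward (top towards -x) about its lower front edge, it clears the bar.
- round: The round wooden display board, 220 mm across and 12 mm thick, flat and fixed on the table, its top bare. Origin at the centre of its underside, on the table; z up.
Mind the look-alikes: they are no part of the job. What is meant by the case_rust is not turquoise, and is the larger of those in its own colour. Of the things that look like the round, take the one that is farthest to the robot's left at the start.

How it is judged:
By the outcome, as a careful person would: the job done as asked, in the order asked, and still so for the second after the job is handed in, with the robot touching nothing.
It also fails if it takes over 46 s, if anything falls off the work surface, if the arm or the gripper's body presses on something with over 40 N, if the wrist force passes 120 N, or if a joint passes its speed limit or range.

## Working session

There is one attempt and no reset: what is moved stays moved. The work goes in short steps, Python scripts to look and compute and a tool call to move; the robot and the scene stay as the last step left them, time stands still between calls to the robot, and variables do not carry over. Pictures are saved under pics/ and viewed, at most 10 in all, crops included, and the job is handed in when it is done.

Besides the shell and the picture viewer there is one more tool, called after ">>>" by a JSON object that holds its "method" and its "body", one argument or row to a line. arm_command: Moves the arm, as the interface text tells. Scaled input: -1 to 1 covers 0.04 m each way for a shift and 60 degrees each way for a turn. Its arguments: {"type":"object","properties":{"increments":{"type":"string"},"hand":{"type":"number"}},"required":["increments"]}

```bash
mkdir -p pics; python3 - <<'E'
from rig import sensors, optics
import cv2,numpy as np
for c in("scene","top"):
    im=optics.grab_frame(c); cv2.imwrite(f"pics/{c}0.png",im[...,::-1])
    p=optics.camera_params(c); print(c,{k:(np.round(v,4).tolist() if k=="cam_to_world" else v) for k,v in p.items()})
    for l in("case_blue","case_sand","case_rust","round"):
        print(l,[(np.round(d["extent"]).tolist(),round(d["score"],2)) for d in optics.spot_in(l,c)])
s=sensors.get_state(); print(s)
E
```

```text
scene {'fov_y': 53.31786284732258, 'cx': 275.3372819420355, 'cy': 207.6948808978242, 'cam_to_world': [[-0.873, -0.4144, 0.2571, 0.6496], [0.4875, -0.7281, 0.4818, 0.3641], [-0.0125, 0.546, 0.8377, 0.7611], [0.0, 0.0, 0.0, 1.0]]}
case_blue [([242.0, 277.0, 65.0, 58.0], 0.56)]
case_sand [([256.0, 304.0, 69.0, 65.0], 0.65)]
case_rust [([227.0, 252.0, 62.0, 52.0], 0.87), ([360.0, 233.0, 82.0, 85.0], 0.65)]
round [([235.0, 74.0, 84.0, 66.0], 0.9), ([137.0, 138.0, 94.0, 81.0], 0.82)]
top {'fov_y': 53.03886553025619, 'cx': 286.86381247146403, 'cy': 207.97176007872818, 'cam_to_world': [[-0.0174, 0.9985, -0.0524, 0.387], [-0.9998, -0.0179, -0.0099, -0.0122], [-0.0108, 0.0522, 0.9986, 0.8708], [0.0, 0.0, 0.0, 1.0]]}
case_blue [([186.0, 113.0, 38.0, 65.0], 0.67), ([354.0, 90.0, 107.0, 110.0], 0.42)]
case_sand [([157.0, 113.0, 38.0, 66.0], 0.71), ([184.0, 112.0, 40.0, 66.0], 0.57)]
case_rust [([215.0, 112.0, 28.0, 66.0], 0.97), ([241.0, 211.0, 48.0, 26.0], 0.96), ([140.0, 249.0, 77.0, 40.0], 0.64)]
round [([353.0, 88.0, 105.0, 111.0], 0.97), ([398.0, 232.0, 109.0, 110.0], 0.76)]
{'clock': 0.5, 'qpos': array([-1.53630705e+00,  3.80598049e-01,  1.29747053e+00, -1.63137990e-05,
        1.46362333e+00, -2.15327330e-01]), 'qd': array([ 1.12411133e-03, -3.05684066e-04, -3.12207317e-04, -2.14354830e-04,
       -8.95809491e-05,  1.65948826e-03]), 'joint_torque': array([ 2.47412936e-04, -4.37516642e+01, -2.24606341e+01,  7.14553893e-02,
        3.15892906e-02, -3.47149057e-05]), 'tcp_pos': array([ 0.13595504, -0.53289584,  0.40472563]), 'orientation': array([-5.01576036e-05,  9.92208985e-01,  1.24584618e-01, -3.59571978e-06]), 'ft_force': array([-1.57078236, -0.41500567,  0.31281581]), 'wrist_torque': array([-0.02669495,  0.01970342, -0.03085932]), 'grasp_force': 0.0, 'opening': 1.0007808869924955}
```

View pics/scene0.png

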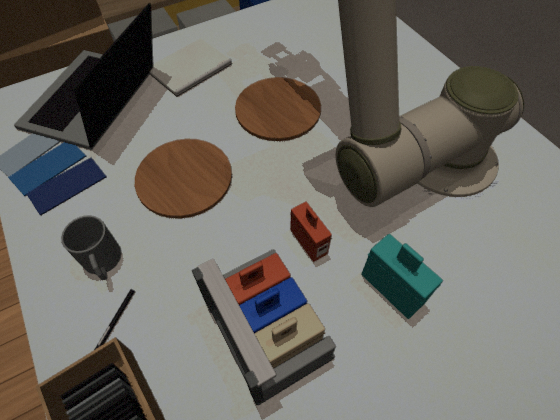

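View pics/top0.png

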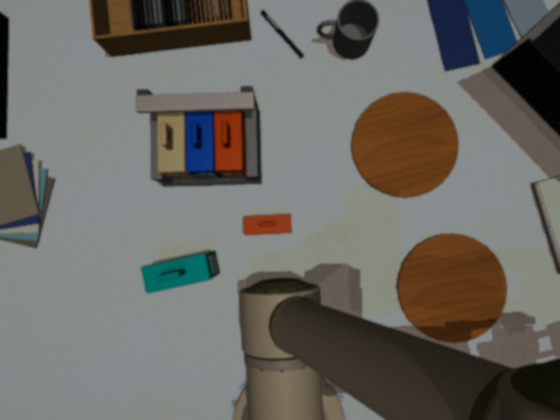

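The rounds are at top (405,144) and (452,287). World +y, the robot's left, is towards image left, so (405,144) is the one meant. Rust: the rack case (229,145) is larger than the small red case (267,224), and the turquoise case (180,271) is out. Blue is in the middle of the rack at (200,145). I'll confirm these in an enlarged crop.

```bash
cat > h.py <<'E'
import numpy as np
from rig import optics
H,W=420,560
def cam(c):
    p=optics.camera_params(c); return p, H/2/np.tan(np.radians(p["fov_y"])/2), np.array(p["cam_to_world"])
def proj(c,P):
    p,f,T=cam(c); q=(np.atleast_2d(P)-T[:3,3])@T[:3,:3]
    return np.c_[p["cx"]+f*q[:,0]/-q[:,2], p["cy"]+f*q[:,1]/q[:,2]]
def ray(c,uv,z):
    p,f,T=cam(c); uv=np.atleast_2d(uv)
    d=np.c_[(uv[:,0]-p["cx"])/f,-(uv[:,1]-p["cy"])/f,-np.ones(len(uv))]@T[:3,:3].T
    return T[:3,3]+d*((z-T[2,3])/d[:,2])[:,None]
E
python3 - <<'E'
from h import *
import cv2
t=cv2.imread("pics/top0.png"); s=cv2.imread("pics/scene0.png")
a=cv2.resize(t[80:200,130:270],None,fx=4,fy=4,interpolation=cv2.INTER_CUBIC)
b=cv2.resize(s[240:380,185:345],None,fx=3,fy=3,interpolation=cv2.INTER_CUBIC)[:, :]
o=np.zeros((600,800,3),np.uint8); o[:480,:400]=cv2.resize(t[85:205,140:240],(400,480),interpolation=cv2.INTER_CUBIC)
o[:350,400:]=cv2.resize(b,(400,350)); o[350:,400:]=cv2.resize(t[80:350,340:520],(400,250))[:250]
cv2.imwrite("pics/crop.png",o)
for c in("top","scene"):
  optics.grab_frame(c)
  for d in optics.outline_of("round",c)[:2]:
    m=d["mask"].astype(np.uint8); cn=max(cv2.findContours(m,0,1)[0],key=len)[:,0]
    w=ray(c,cn,0.012)[:,:2]; print(c,"round",d["extent"],cv2.minEnclosingCircle(w.astype(np.float32)),w.mean(0),cv2.fitEllipse(w.astype(np.float32)))
  for l in("case_blue","case_sand","case_rust"):
    for d in optics.outline_of(l,c)[:2]:
      m=d["mask"].astype(np.uint8); print(c,l,d["extent"],round(d["score"],2),m.sum())
      np.save(f"m_{c}_{l}.npy",m) if d["score"]>.5 and not 0 else 0
  im=cv2.imread(f"pics/{c}0.png"); hsv=cv2.cvtColor(im,cv2.COLOR_BGR2HSV)
  m=cv2.inRange(hsv,(105,130,50),(130,255,255)); n,lab,st,ce=cv2.connectedComponentsWithStats(m)
  print([x.tolist() for x in st[1:] if x[4]>100])
E
```

```text
top round [353.9, 92.5, 102.9, 105.5] ((0.5589929819107056, -0.24752765893936157), 0.11117143929004669) [ 0.56040725 -0.24662669] ((0.5605031847953796, -0.24666696786880493), (0.21458935737609863, 0.21845057606697083), 38.200862884521484)
top case_blue [184.1, 113.4, 38.8, 63.8] 0.8 1881
top case_sand [157.7, 113.1, 37.5, 63.2] 0.57 1881
top case_rust [141.9, 251.0, 73.9, 37.8] 0.94 2151
top case_rust [217.1, 109.5, 27.5, 68.0] 0.9 2052
[[429, 0, 49, 69, 2300], [186, 111, 28, 62, 1621], [0, 216, 39, 12, 136]]
scene round [136.9, 138.9, 94.7, 77.6] ((0.5568710565567017, -0.2468021959066391), 0.11419093608856201) [ 0.56000571 -0.24283911] ((0.5581117868423462, -0.24619260430335999), (0.2165679782629013, 0.22456514835357666), 167.89523315429688)
scene round [237.5, 74.8, 82.3, 65.2] ((0.2653433382511139, -0.33196818828582764), 0.11329368501901627) [ 0.26613129 -0.32784622] ((0.2647661864757538, -0.3307859003543854), (0.2142762839794159, 0.22248424589633942), 150.28176879882812)
scene case_blue [240.1, 278.7, 64.8, 52.8] 0.76 1930
scene case_blue [256.1, 303.8, 69.0, 62.0] 0.16 2410
scene case_sand [240.1, 279.5, 66.9, 57.2] 0.64 1961
scene case_sand [255.9, 305.6, 67.8, 61.7] 0.56 2385
scene case_rust [291.0, 201.9, 42.0, 58.6] 0.8 1560
scene case_rust [227.1, 251.7, 64.0, 53.9] 0.75 1759
[[9, 142, 96, 72, 2286], [239, 278, 68, 54, 1648]]
```

View pics/crop.png

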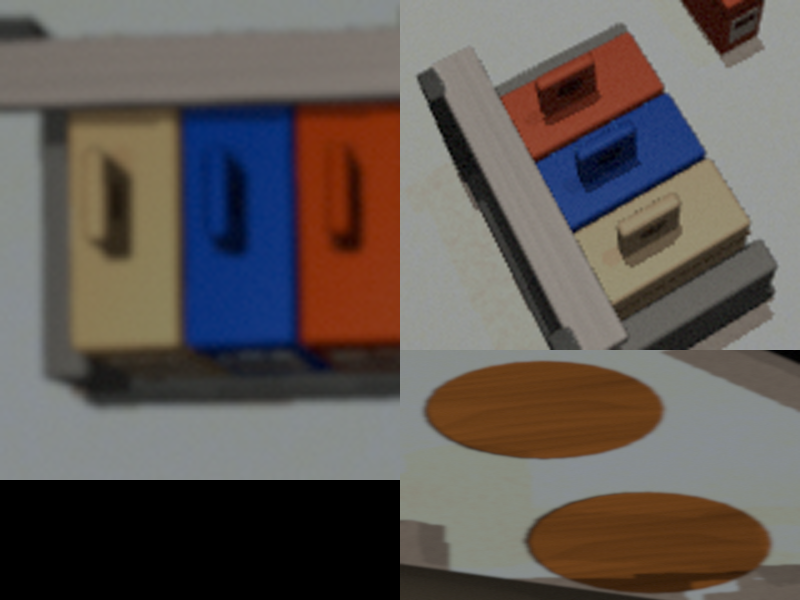

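```bash
python3 - <<'E'
from h import *
from scipy.optimize import least_squares
L=np.array([[-.06,.025,.11],[-.06,-.025,.11]])
ot=np.array([[185.75,171.75],[214.25,171.75]]); os=np.array([[307.4,302.4],[291.8,278]])
print("top",ray("top",ot,.12)); print("scene",ray("scene",os,.12))
# whole-row front edges top cam
print("row",ray("top",[[140+70/4,85+347/4],[140+297/4,85+347/4]],.12), "barfront",ray("top",[[140,85+108/4],[240,85+104/4]],.142))
# tab top blue: top camera & scene corners
print("tab top", ray("top",[[140+203/4,85+147/4],[140+219/4,85+147/4],[140+207/4,85+239/4],[140+224/4,85+239/4]],.165))
print("tab scene",ray("scene",[[185+(632-400)/2.5,240+124/2.5],[185+(578-400)/2.5,240+152/2.5]],.165))
E
```

```text
top [[0.49491305 0.17603319 0.12      ]
 [0.49394366 0.12465928 0.12      ]]
scene [[0.49620103 0.17775118 0.12      ]
 [0.49665453 0.1294592  0.12      ]]
row [[0.49587534 0.22703146 0.12      ]
 [0.49394366 0.12465928 0.12      ]] barfront [[0.59918249 0.25082263 0.142     ]
 [0.59735901 0.07441616 0.142     ]]
tab top [[0.5738929  0.15581043 0.165     ]
 [0.57375521 0.14898702 0.165     ]
 [0.53434638 0.15432297 0.165     ]
 [0.53420489 0.14709443 0.165     ]]
tab scene [[0.53529526 0.15177117 0.165     ]
 [0.57189611 0.15133552 0.165     ]]
```

The crop confirms blue is in the middle of the row, between sand and rust. The target board is at about (0.560, -0.247), and blue's tab centre is at about (0.5545, 0.1515). Moving in now with the fingers partly closed, so they pass between the neighbouring tabs.

>>> {"method": "arm_command", "body": {
  "increments": "0.8 -0.75 0 0 0 0.126; 0.7 -0.85 0 0 0 0.126; 0.6 -0.95 0 0 0 0; 0.6 -0.95 0 0 0 0; 0.6 -0.95 0 0 0 0",
  "hand": 0.32
}}

```text
clock: 1.62
tcp_pos: [0.2575, -0.3446, 0.4049]
orientation: [0.0, 1.0, -0.007, 0.0]
ft_force: [0.4, -0.2, -0.3]
opening: 0.454
grasp_force: 0.0
```

>>> {"method": "arm_command", "body": {
  "increments": "0.6 -0.95 0 0 0 0; 0.6 -0.95 0 0 0 0; 0.6 -0.95 0 0 0 0; 0.6 -0.95 0 0 0 0; 0.6 -0.95 0 0 0 0"
}}

```text
clock: 2.25
tcp_pos: [0.3802, -0.1563, 0.4049]
orientation: [0.0, 1.0, -0.007, 0.0]
ft_force: [0.1, -0.9, -0.0]
opening: 0.341
grasp_force: 0.0
```

```bash
cat >> h.py <<'E'
from scipy.spatial.transform import Rotation as R
from rig import sensors
def todo(target,pitch=0,yaw=-0.8):
    """tool shift (units of .04m) and turn (units of 60deg) to TCP target; pitch>0 leans flange to -x"""
    s=sensors.get_state(); q=s["orientation"]; r=R.from_quat([q[1],q[2],q[3],q[0]])
    g=R.from_euler("z",yaw,degrees=True)*R.from_euler("y",-pitch,degrees=True)*R.from_euler("x",180,degrees=True)
    print("t",round(s["clock"],2),"tcp",s["tcp_pos"].round(4),"F",s["ft_force"].round(1),"open",round(s["opening"],3),"grip",round(s["grasp_force"],1))
    print("shift",(r.inv().apply(np.array(target)-s["tcp_pos"])/.04).round(3),"turn",(np.degrees((r.inv()*g).as_rotvec())/60).round(3))
E
python3 -c "
from h import *
todo([.5545,.1515,.36])"
```

```text
t 2.25 tcp [ 0.3802 -0.1563  0.4049] F [ 0.1 -0.9 -0. ] open 0.341 grip 0.0
shift [ 4.247 -7.756  1.123] turn [ 0. -0. -0.]
```

>>> {"method": "arm_command", "body": {
  "increments": "0.53 -0.97 0 0 0 0; 0.53 -0.97 0 0 0 0; 0.53 -0.97 0 0 0 0; 0.53 -0.97 0 0 0 0; 0.53 -0.97 0 0 0 0"
}}

```text
clock: 2.88
tcp_pos: [0.4889, 0.0363, 0.4049]
orientation: [0.0, 1.0, -0.007, 0.0]
ft_force: [-0.1, -0.3, -0.2]
opening: 0.338
grasp_force: 0.0
```

>>> {"method": "arm_command", "body": {
  "increments": "0.53 -0.97 0 0 0 0; 0.53 -0.97 0 0 0 0; 0.53 -0.97 0 0 0 0; 0 0 0.9 0 0 0; 0 0 0.3 0 0 0"
}}

```text
clock: 3.5
tcp_pos: [0.5534, 0.1506, 0.3549]
orientation: [0.0, 1.0, -0.007, -0.002]
ft_force: [0.1, 1.4, -0.2]
opening: 0.342
grasp_force: 0.0
```

```bash
python3 - <<'E'
from h import *
import cv2
todo([.5545,.1515,.293])
t=optics.grab_frame("top")[...,::-1]; s=optics.grab_frame("scene")[...,::-1]
o=np.zeros((560,800,3),np.uint8); o[:,:400]=cv2.resize(t[60:200,140:240],(400,560)); o[:,400:]=cv2.resize(s[190:372,205:335],(400,560)); cv2.imwrite("pics/app.png",o)
E
```

```text
t 3.5 tcp [0.5534 0.1506 0.3549] F [ 0.1  1.4 -0.2] open 0.342 grip 0.0
shift [ 0.033 -0.022  1.547] turn [0.    0.003 0.   ]
```

View pics/app.png

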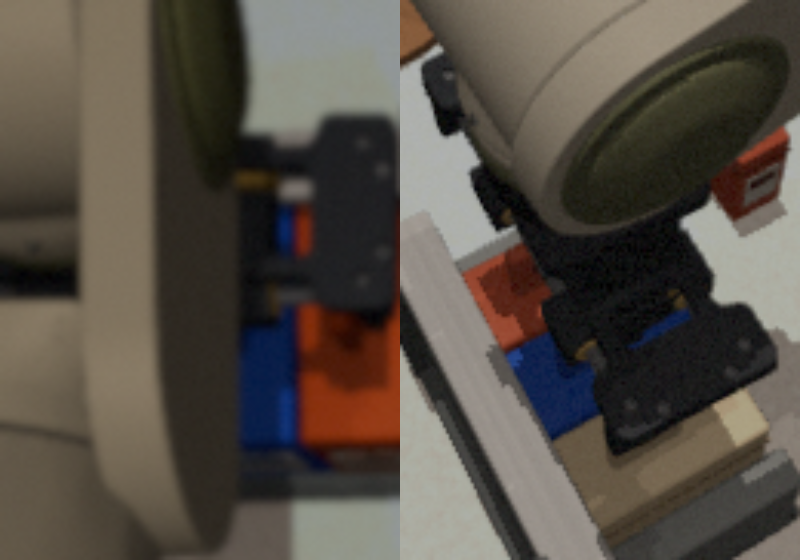

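The gripper stands over the blue case, roughly centred on its tab, though the arm hides the tab itself. Descending with force checks.

>>> {"method": "arm_command", "body": {
  "increments": "0.03 -0.02 0.5 0 0 0; 0 0 0.5 0 0 0; 0 0 0.3 0 0 0; 0 0 0.24 0 0 0; 0 0 0 0 0 0"
}}

```text
clock: 4.22
tcp_pos: [0.5549, 0.151, 0.2951]
orientation: [0.0, 1.0, -0.007, -0.0]
ft_force: [0.1, -0.1, -0.2]
opening: 0.333
grasp_force: 0.0
```

>>> {"method": "arm_command", "body": {
  "increments": "0 0 0 0 0 0; 0 0 0 0 0 0; 0 0 0 0 0 0; 0 0 0 0 0 0; 0 0 0 0 0 0",
  "hand": 1
}}

```text
clock: 4.85
tcp_pos: [0.5548, 0.1512, 0.2956]
orientation: [-0.0, 1.0, -0.007, 0.0]
ft_force: [-1.0, 0.3, 4.3]
opening: 0.114
grasp_force: 29.9
```

Gripped on the 10 mm tab. Now tipping 15° about the lower front edge.

>>> {"method": "arm_command", "body": {
  "increments": "-0.19 0 -0.037 0 0.025 0; -0.376 0 -0.072 0 0.05 0; -0.376 0 -0.072 0 0.05 0"
}}

```text
clock: 5.22
tcp_pos: [0.5162, 0.1517, 0.3009]
orientation: [0.0, 0.998, -0.007, 0.067]
ft_force: [2.2, 0.5, -0.4]
opening: 0.108
grasp_force: 29.9
```

>>> {"method": "arm_command", "body": {
  "increments": "-0.376 0 -0.072 0 0.05 0; -0.376 0 -0.072 0 0.05 0; -0.25 0 -0.048 0 0.033 0; 0 0 0 0 0 0"
}}

```text
clock: 5.72
tcp_pos: [0.4751, 0.1523, 0.3009]
orientation: [0.001, 0.991, -0.007, 0.134]
ft_force: [0.8, -0.6, -3.0]
opening: 0.116
grasp_force: 29.9
```

```bash
python3 - <<'E'
from h import *
import cv2
todo([.4762,.1512,.2956],15)
t=optics.grab_frame("top")[...,::-1]; s=optics.grab_frame("scene")[...,::-1]
o=np.zeros((560,800,3),np.uint8); o[:,:400]=cv2.resize(t[60:200,140:240],(400,560)); o[:,400:]=cv2.resize(s[190:372,205:335],(400,560)); cv2.imwrite("pics/tip.png",o)
E
```

```text
t 5.72 tcp [0.4751 0.1523 0.3009] F [ 0.8 -0.6 -3. ] open 0.116 grip 29.9
shift [-0.008  0.028  0.136] turn [ 0.    -0.006  0.   ]
```

View pics/tip.png

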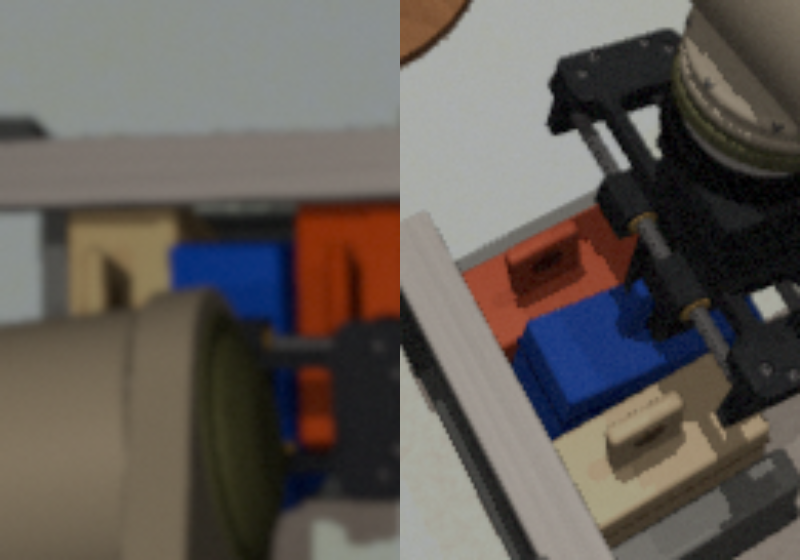

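Blue is tipped about 15° with its rear top edge clear of the bar, and its neighbours are unmoved. Lifting along the tilted axis.

>>> {"method": "arm_command", "body": {
  "increments": "0 0 -0.2 0 0 0; 0 0 -0.4 0 0 0; 0 0 -0.6 0 0 0; 0 0 -0.6 0 0 0; 0 0 -0.6 0 0 0"
}}

```text
clock: 6.45
tcp_pos: [0.4502, 0.1526, 0.3949]
orientation: [0.001, 0.991, -0.007, 0.135]
ft_force: [0.4, -0.1, -3.0]
opening: 0.11
grasp_force: 29.9
```

>>> {"method": "arm_command", "body": {
  "increments": "0 0 -0.6 0 0 0; 0 0 -0.6 0 0 0; 0 0 -0.6 0 0 0; 0 0 -0.4 0 0 0; 0 0 -0.2 0 0 0"
}}

```text
clock: 7.08
tcp_pos: [0.4245, 0.153, 0.4873]
orientation: [0.001, 0.991, -0.007, 0.135]
ft_force: [0.1, -0.7, -3.0]
opening: 0.109
grasp_force: 29.9
```

```bash
python3 - <<'E'
from h import *
import cv2
todo([.56,-.2467,.485],0)
s=optics.grab_frame("scene")[...,::-1]; cv2.imwrite("pics/lift.png",s)
E
```

```text
t 7.08 tcp [0.4245 0.153  0.4873] F [ 0.1 -0.7 -3. ] open 0.109 grip 29.9
shift [3.383 9.943 0.998] turn [-0.    -0.259 -0.   ]
```

View pics/lift.png

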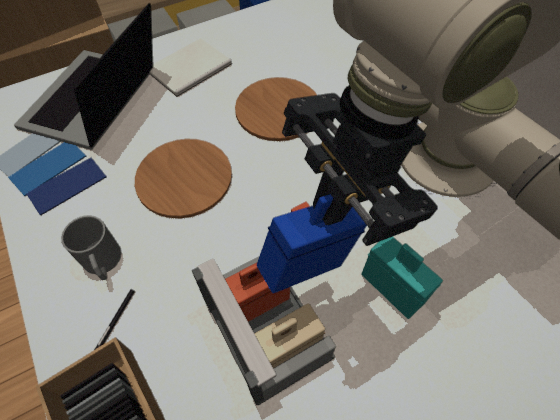

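The scene shows the blue case lifted clear, at (310,245), with sand and rust standing in the rack. Turning it upright and carrying it across.

>>> {"method": "arm_command", "body": {
  "increments": "0 0.2 0 0 -0.052 0; 0 0.4 0 0 -0.052 0; 0 0.6 0 0 -0.052 0; 0 0.8 0 0 -0.052 0; 0 0.8 0 0 -0.052 0"
}}

```text
clock: 7.75
tcp_pos: [0.4233, 0.04, 0.4859]
orientation: [-0.0, 1.0, -0.007, -0.002]
ft_force: [0.7, 0.5, -3.0]
opening: 0.113
grasp_force: 29.9
```

>>> {"method": "arm_command", "body": {
  "increments": "0.3 0.8 0 0 0 0; 0.5 0.8 0 0 0 0; 0.5 0.8 0 0 0 0; 0.5 0.8 0 0 0 0; 0.5 0.8 0 0 0 0"
}}

```text
clock: 8.38
tcp_pos: [0.5138, -0.1216, 0.4855]
orientation: [-0.0, 1.0, -0.007, -0.001]
ft_force: [-0.7, -0.6, -3.0]
opening: 0.112
grasp_force: 30.0
```

>>> {"method": "arm_command", "body": {
  "increments": "0.5 0.8 0 0 0 0; 0.4 0.8 0 0 0 0; 0.2 0.6 0 0 0 0; 0 0.4 0 0 0 0; 0 0 0 0 0 0"
}}

```text
clock: 9.0
tcp_pos: [0.5554, -0.2256, 0.4855]
orientation: [-0.0, 1.0, -0.008, -0.001]
ft_force: [-0.0, -0.6, -3.8]
opening: 0.109
grasp_force: 30.0
```

```bash
python3 -c "
from h import *
todo([.56,-.2467,.33])"
```

```text
t 9.0 tcp [ 0.5554 -0.2256  0.4855] F [-0.  -0.6 -3.8] open 0.109 grip 30.0
shift [0.135 0.528 3.887] turn [-0.     0.003 -0.001]
```

>>> {"method": "arm_command", "body": {
  "increments": "0.13 0.53 0.3 0 0 0; 0 0 0.8 0 0 0; 0 0 0.9 0 0 0; 0 0 0.9 0 0 0; 0 0 0.8 0 0 0"
}}

```text
clock: 9.62
tcp_pos: [0.56, -0.2461, 0.3362]
orientation: [-0.0, 1.0, -0.007, -0.001]
ft_force: [0.4, 0.1, -3.2]
opening: 0.11
grasp_force: 30.0
```

>>> {"method": "arm_command", "body": {
  "increments": "0 0 0.4 0 0 0; 0 0 0.2 0 0 0; 0 0 0.1 0 0 0; 0 0 0 0 0 0"
}}

```text
clock: 10.12
tcp_pos: [0.5602, -0.2462, 0.3107]
orientation: [0.0, 1.0, -0.007, -0.001]
ft_force: [0.3, 0.5, -2.1]
opening: 0.111
grasp_force: 30.0
```

```bash
python3 - <<'E'
from h import *
import cv2
todo([.56,-.2467,.2976],0)
t=optics.grab_frame("top")[...,::-1]; s=optics.grab_frame("scene")[...,::-1]
o=np.zeros((500,800,3),np.uint8); o[:,:400]=cv2.resize(t[75:225,330:450],(400,500)); o[:,400:]=cv2.resize(s[80:230,110:230],(400,500)); cv2.imwrite("pics/low.png",o)
E
```

```text
t 10.12 tcp [ 0.5602 -0.2462  0.3107] F [ 0.3  0.5 -2.1] open 0.111 grip 30.0
shift [-0.004  0.012  0.327] turn [0.001 0.001 0.   ]
```

View pics/low.png

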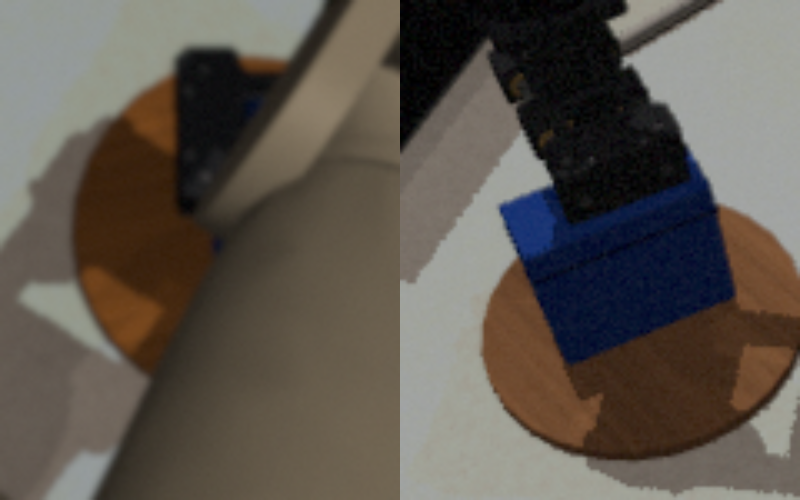

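```bash
python3 - <<'E'
from h import *
todo([.56,-.2467,.2976],0)
P=np.array([[x,.025,z] for z in(0,.11) for x in(.06,-.06)])+[.560,-.2462,.0251]
print(proj("scene",P).round(1)); print("seen 161,188.9  210.5,169.1 | top rear 110+.3*137=151.1, 80+.3*275=162.5 front 110+.3*312=203.6,142.7")
E
```

```text
t 10.22 tcp [ 0.5601 -0.2462  0.3109] F [-0.2  0.2 -2.3] open 0.11 grip 30.0
shift [-0.003  0.012  0.331] turn [ 0.001  0.001 -0.   ]
[[159.8 190.8]
 [210.4 169.2]
 [146.  158.1]
 [202.6 135.3]]
seen 161,188.9  210.5,169.1 | top rear 110+.3*137=151.1, 80+.3*275=162.5 front 110+.3*312=203.6,142.7
```

The bottom corners match an upright case about 13 mm above the board. Lowering gently.

>>> {"method": "arm_command", "body": {
  "increments": "0 0.01 0.12 0 0 0; 0 0 0.08 0 0 0; 0 0 0.04 0 0 0; 0 0 0.03 0 0 0; 0 0 0 0 0 0"
}}

```text
clock: 10.85
tcp_pos: [0.5601, -0.2466, 0.2992]
orientation: [-0.0, 1.0, -0.007, -0.001]
ft_force: [-0.7, -0.0, -2.8]
opening: 0.108
grasp_force: 30.0
```

>>> {"method": "arm_command", "body": {
  "increments": "0 0 0.02 0 0 0; 0 0 0.02 0 0 0; 0 0 0 0 0 0"
}}

```text
clock: 11.22
tcp_pos: [0.56, -0.2466, 0.2979]
orientation: [0.0, 1.0, -0.007, -0.001]
ft_force: [-1.5, -0.9, 0.3]
opening: 0.111
grasp_force: 30.0
```

Contact: the weight is off the wrist. Releasing and backing away upward.

>>> {"method": "arm_command", "body": {
  "increments": "0 0 0.01 0 0 0; 0 0 0 0 0 0; 0 0 0 0 0 0"
}}

```text
clock: 11.6
tcp_pos: [0.56, -0.2466, 0.2979]
orientation: [0.0, 1.0, -0.007, -0.001]
ft_force: [-4.7, 1.3, 6.8]
opening: 0.106
grasp_force: 30.0
```

>>> {"method": "arm_command", "body": {
  "increments": "0 0 0 0 0 0; 0 0 0 0 0 0; 0 0 0 0 0 0; 0 0 0 0 0 0; 0 0 0 0 0 0",
  "hand": 0.3
}}

```text
clock: 12.22
tcp_pos: [0.5601, -0.2466, 0.2973]
orientation: [-0.0, 1.0, -0.007, -0.001]
ft_force: [0.7, 0.3, -0.5]
opening: 0.349
grasp_force: 0.0
```

>>> {"method": "arm_command", "body": {
  "increments": "0 0 -0.2 0 0 0; 0 0 -0.5 0 0 0; 0 0 -0.8 0 0 0; 0 0 -0.8 0 0 0; 0 0 -0.8 0 0 0"
}}

```text
clock: 12.85
tcp_pos: [0.5601, -0.2464, 0.423]
orientation: [0.0, 1.0, -0.007, -0.001]
ft_force: [-0.7, -0.7, 0.8]
opening: 0.346
grasp_force: 0.0
```

>>> {"method": "arm_command", "body": {
  "increments": "-0.8 0 0 0 0 0; -0.9 0 0 0 0 0; -0.9 0 0 0 0 0; -0.9 0 0 0 0 0; -0.5 0 0 0 0 0"
}}

```text
clock: 13.48
tcp_pos: [0.3989, -0.244, 0.4224]
orientation: [0.0, 1.0, -0.007, -0.001]
ft_force: [-0.2, -0.4, 0.3]
opening: 0.354
grasp_force: 0.0
```

```bash
python3 - <<'E'
from h import *
import cv2
todo([.56,-.2467,.4],0)
t=optics.grab_frame("top")[...,::-1]; s=optics.grab_frame("scene")[...,::-1]
o=np.zeros((600,800,3),np.uint8); o[:300,:400]=cv2.resize(t,(400,300)); o[:300,400:]=cv2.resize(s,(400,300)); o[300:,:400]=cv2.resize(t[80:215,320:500],(400,300)); o[300:,400:]=cv2.resize(s[100:235,100:280],(400,300)); cv2.imwrite("pics/end.png",o)
P=np.array([[x,.025,z] for z in(0,.11) for x in(.06,-.06)])+[.560,-.2467,.012]
print(proj("scene",P).round(1))
E
```

```text
t 13.47 tcp [ 0.3989 -0.244   0.4224] F [-0.2 -0.4  0.3] open 0.354 grip 0.0
shift [4.03  0.008 0.555] turn [ 0.001  0.001 -0.001]
[[161.2 194.1]
 [211.1 172.6]
 [147.7 162.2]
 [203.5 139.5]]
```

View pics/end.png

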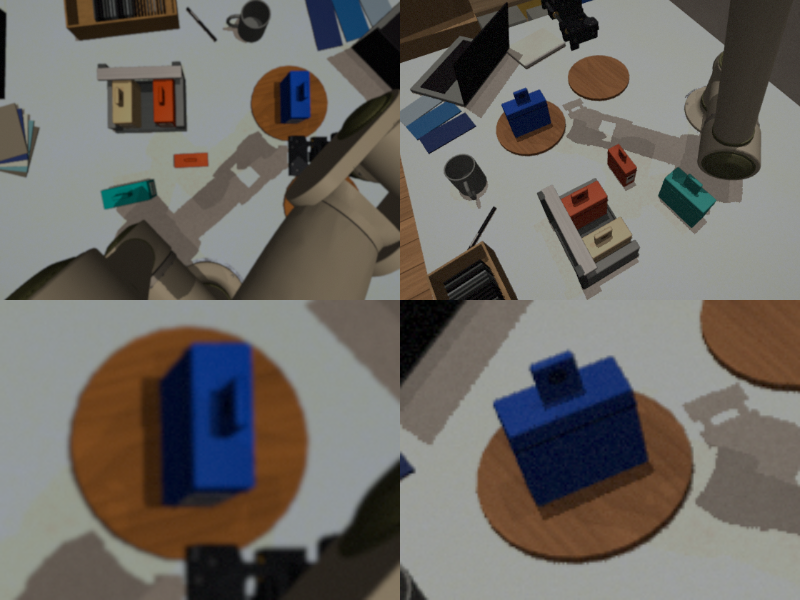

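The end view shows blue upright and free on the left-hand board. Its bottom corners are at about (163,191) and (212,173), close to the predicted (161,194) and (211,173). Sand and rust stand in the rack.

```bash
python3 -c "
from rig import workorder
print(workorder.job_done())"
```

```text
the job is handed in; nothing more can be done
None
```

I tipped the blue case about 15° outward, lifted it clear of the keeper bar and set it down upright, released and centred (within about 3 mm) on the left-hand round board; sand and rust still stand in the rack, and I handed the job in at about 13.6 s.

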